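Slide rack from draining hook to slide dryer

TASK

The rack full of glass slides has finished draining: lift it up and off its hook on the draining stand and, without tipping it, lower it (do not drop it) into the open, empty well of the slide dryer until it stands flat on the well's floor. Let go of it, and only then start the dryer by pressing its start key fully down and letting it spring back. Leave the empty rack on its hook, the rack already drying in its well, and the jar, wash bottle, reagent bottle and beaker where they are.

Things in the scene. Friction and masses are not known exactly. Their poses are not given: they have to be found in the camera images.
- rack: the steel slide rack to move, full of ten glass slides (0.17 to 0.34 kg): basket 84 mm (its x) by 66 mm (its y), 32 mm high over the slides, with a rigid wire bail standing over it in its y-z plane. Origin at the centre of its underside, z up; hanging, the underside is 65 mm above the bench. It hangs on one of the stand's two hooks. Turned by half a turn it is equally good
- rack_bar (a point): middle of the level cross-bar (along the rack's y) of the bail, 105 mm above the rack's underside, where the 14 mm wide hook carries it. Below its ends the bail's two uprights (5 mm wire, 45 mm over both, y = -20 and +20 mm) run straight down for 51 mm: they can be pinched together from outside, one finger either side of the hook
- rack_empty: an identical rack without slides (0.17 kg), hanging on the other hook; stays there. Origin at the centre of its underside
- rack_drying: a third, identical rack with slides, standing in another well of the dryer; stays there. Origin at the centre of its underside
- stand: fixed draining stand: drip tray 150 mm (x) by 300 mm (y), origin under its centre, -x side roughly towards the robot; 12 mm rail along y at x = +60 mm, top 189 mm high, on posts. Two hooks reach from the rail to -x at y = -70 and +70 mm, each ending in a V seat at x = -15 mm. A seated bar must rise 16 mm to clear the front lip, then go 65 mm to -x to bring the basket out from under the hook
- dryer: fixed top-loading slide dryer 210 mm (x) by 330 mm (y), origin under its centre; deck 90 mm above the bench, and along its -x side, roughly towards the robot, a console 78 mm high and 70 mm deep. Three places 105 mm apart along its y, at x = +30 mm: an open empty well, a well with a rack in it and one closed by a screwed-on plate, in any order
- well_free: the dryer's open, empty well: rectangular, 92 mm (its x) by 74 mm (its y) inside, 40 mm deep, straight walls. Origin at the centre of its floor, 50 mm above the bench; the rack's x goes along the well's x (either way round), with 4 mm of play on each side
- start_key_top (a point): middle of the top face of the dryer's start key, a flat grey key 30 mm (x) by 54 mm (y) on the console at dryer x = -70, y = -70 mm; its top is 89.5 mm above the bench when up
- start_key (a joint): how far the start key is pressed down (m): 0 up, 0.005 fully down; it springs back. It needs about 6 N to go fully down
- jar: lidded glass slide jar 60 mm wide, 106 mm high, standing on the bench between the stand and the dryer, on the robot's side; origin under its centre
- wash_bottle: white wash bottle with a bent spout, 68 mm wide, 200 mm high, at the far side of the bench; origin under its centre
- reagent: brown glass reagent bottle 72 mm wide, 155 mm high, at the far side of the bench; origin under its centre
- beaker: glass beaker 72 mm wide, 95 mm high, at the far side of the bench; origin under its centre

How it is judged:
By the outcome, as a careful person would: the job done as asked, in the order asked, and still so for the second after the job is handed in, with the robot touching nothing.
It also fails if it takes over 56 s, if anything falls off the work surface, if the arm or the gripper's body presses on something with over 40 N, if the wrist force passes 120 N, or if a joint passes its speed limit or range.

ROBOT

A 7-joint arm with a two-finger parallel gripper is mounted at the origin on the work surface. World frame = base frame: x ahead of the robot, y to its left, z up, the work surface at z = 0. Lengths are in m, angles in degrees, forces in N, time in s.
With the tool pointing down it reaches from about 0.4 to 0.75 m from the base axis. Payload 19.5 kg.
Tool frame: the origin (TCP) lies between the finger pads; the fingertips stand 22 mm ahead of it and the grasp point (between the pads) lies 3 mm ahead of it (manip.finger_overhang is the distance from the TCP to the fingertips, in m); z points along the fingers, y is the line along which they close (so a half turn about z gives the same grasp; the last joint's range is limited). The gripper opens to 85 mm and grips with 20 to 120 N. Pads are 22 mm wide; open, the fingers measure 114 mm over their backs; the gripper's body (76 mm by 85 mm) begins 54 mm behind the grasp point. The pads swing forward as they close: fully open they stand 13 mm farther back than shut.
Start: joints at [-74.353, 40.479, -1.581, 85.061, 1.261, 54.483, -4.326], TCP at [0.178, 0.547, 0.253] pointing down, gripper open.
Joint ranges: [-155.06, 155.06], [-18.47, 123.98], [-90, 86.84], [0, 140.48], [-83.41, 263.41], [0, 116], [-161.91, 161.91]. Speed limits (degrees/s): [108.29, 108.29, 147.25, 147.25, 172.46, 172.46, 172.46].

INTERFACE

Orientations are given as [roll, pitch, yaw] about the fixed x, y, z axes, in that order (R = Rz(yaw) Ry(pitch) Rx(roll)).
In Python, from plant import observe, snapshot, workorder, manip gives the robot as it stands.
- The arm moves only by the shell command python3 -m jog 'ROWS' [FORCE]. ROWS is text: rows parted by semicolons, each of 5 numbers parted by spaces: the shift along the tool's x, y, z each as a share of 120 mm, from -1 to 1, then the turn about the tool's z as a share of 360 degrees, from -1 to 1, then the opening, from -1 (shut) to 1 (fully open). A call has 1 to 5 rows; each row is the pose to reach, as a shift and turn from the pose commanded when the call began, along the tool's axes at that moment, turning the shorter way round; what a row does not reach only later rows make up. A row lasts 1/8 s, in which the tool goes at most 62.5 mm and 10.7 degrees, less where a joint would pass 70% of its speed; a pose out of reach is approached as far as the arm can. A call with a number of a shift or a turn outside -1 to 1 is refused whole. A call with a gripper value outside its range is refused whole. The fingers move at their own pace and stop on an object; FORCE is the grip in N (left out, the last holds). Time passes only in rows, so rows that repeat a pose let the fingers close. It gives the time, the measured TCP pose, the force, the opening and the grip force at its end, in the units of the state.
- observe(): the state, without advancing time (a new reading comes with each control period).
- snapshot(name): name is "scene" or "top" or "wrist"; returns a dict with "img" (420x560x3 uint8, red, green, blue), "camera_matrix" (3x3 intrinsics, pixels), "k1" (the pictures are not rectified: a ray, as slopes to the right and down, at radius r is drawn at 1 + k1 r^2 times it, then the intrinsics apply), "origin" and "rotation" of the camera in the world; the wrist camera has in their place "T_tool_cam" (4x4, takes a point from camera to tool coordinates, whose origin is the TCP and whose axes are the flange's). Camera axes: x right, y down, z forward; pixel columns grow to the right and rows downward; lengths in m; the calibration is good to about 2 mm. A picture is of the moment at which its call begins: read the wrist's pose just before it. There is no depth.
- workorder.hand_in(): hands the job in; it is judged then, once.
The state is a dict: "t": time; "qpos": joint angles; "dq": joint speeds; "joint_efforts": joint torques, N m; "tool_pos": TCP position; "eef_rot": TCP orientation; "ft_force": force on the tool from outside, world axes, zero at the start; "ft_torque": the same for the moment, N m; "grip_width": finger opening in m; "gripper_force": force on a finger pad.
Only numpy, scipy, OpenCV 4.12 (cv2) and the standard library are available. Lean on these libraries where they do the work, as an engineer would, in place of code of your own. Each camera call takes 0.05 s, during which the arm holds its last target. There are 200 camera calls.

## Working session

There is one attempt and no reset: what is moved stays moved. The work goes in short steps, Python scripts to look and compute and a shell command to move; the robot and the scene stay as the last step left them, time stands still between calls to the robot, and variables do not carry over. Pictures are saved under pics/ and viewed, at most 10 in all, crops included, and the job is handed in when it is done.

```bash
ls; mkdir -p pics; cat > h.py <<'E'
import numpy as np,cv2
from plant import observe,snapshot,manip
from scipy.spatial.transform import Rotation as R
def cam(s,tp=None,rpy=None):
    if 'origin' in s: return np.array(s['origin']),np.array(s['rotation'])
    T=np.array(s['T_tool_cam']); Rt=R.from_euler('xyz',rpy,degrees=True).as_matrix()
    return Rt@T[:3,3]+tp, Rt@T[:3,:3]
def ray(s,uv,o,Rm):
    K=np.array(s['camera_matrix']); k=s['k1']
    d=(np.array(uv,float)-K[:2,2])/[K[0,0],K[1,1]]
    rd=np.hypot(*d); r=rd
    for _ in range(30): r=rd/(1+k*r*r)
    if rd>0: d=d*r/rd
    return Rm@np.array([d[0],d[1],1])
def onplane(s,uv,z,o,Rm):
    d=ray(s,uv,o,Rm); return o+d*(z-o[2])/d[2]
def proj(s,p,o,Rm):
    K=np.array(s['camera_matrix']); q=Rm.T@(np.array(p)-o); a=q[:2]/q[2]; a=a*(1+s['k1']*(a@a)); return a*[K[0,0],K[1,1]]+K[:2,2]
def load(n):
    d=np.load(f'pics/{n}.npy',allow_pickle=True).item(); return d
def take(cn,n):
    st=observe(); s=snapshot(cn); s['tp']=np.array(st['tool_pos']); s['rpy']=np.array(st['eef_rot'])
    cv2.imwrite(f'pics/{n}.png',cv2.cvtColor(s['img'],cv2.COLOR_RGB2BGR)); np.save(f'pics/{n}.npy',s,allow_pickle=True); return s
E
python3 - <<'E'
from h import *
print(observe())
for c in ['scene','top','wrist']:
    s=take(c,c+'0'); print({k:(np.round(v,4).tolist() if k!='img' else 0) for k,v in s.items()})
E
```

```text
pics
{'t': 0.0, 'qpos': array([-74.35253295,  40.51448532,  -1.58138012,  85.08411771,
         1.26137435,  54.48308727,  -4.32529271]), 'dq': array([ 0.0757493 , -0.01975779, -0.04676144,  0.01607623, -0.04910201,
       -0.04414623,  0.02500528]), 'joint_efforts': array([-5.97348662e-05, -8.83227468e+01,  1.23483326e+00, -2.36176211e+01,
        1.68335228e-02,  6.44268395e-03, -2.96988674e-05]), 'tool_pos': array([0.17797098, 0.54650788, 0.25282316]), 'eef_rot': array([-1.79935755e+02,  3.43899211e-03,  1.61963621e+02]), 'ft_force': array([ 0.26367195,  0.3812561 , -0.18305875]), 'ft_torque': array([-0.0185518 , -0.0431124 ,  0.02712402]), 'gripper_force': 0.0, 'grip_width': 0.08555775812559137}
{'img': 0, 'camera_matrix': [[437.1829, 0.0, 282.4732], [0.0, 437.1829, 218.2533], [0.0, 0.0, 1.0]], 'k1': -0.1214, 'origin': [1.0769, -0.5244, 0.9844], 'rotation': [-140.6853, -0.6171, 45.4126], 'tp': [0.178, 0.5465, 0.2528], 'rpy': [-179.9358, 0.0034, 161.9636]}
{'img': 0, 'camera_matrix': [[452.4018, 0.0, 286.4402], [0.0, 452.4018, 211.4929], [0.0, 0.0, 1.0]], 'k1': -0.0288, 'origin': [0.4139, -0.0146, 1.2371], 'rotation': [-170.8328, -0.7795, -90.1861], 'tp': [0.1779, 0.5465, 0.2528], 'rpy': [-179.9394, -0.0006, 161.9621]}
{'img': 0, 'camera_matrix': [[328.1957, 0.0, 281.0074], [0.0, 328.1957, 208.2895], [0.0, 0.0, 1.0]], 'k1': -0.0611, 'T_tool_cam': [[-0.0007, -0.9468, -0.3219, 0.0837], [1.0, -0.001, 0.0007, -0.0001], [-0.001, -0.3219, 0.9468, -0.1202], [0.0, 0.0, 0.0, 1.0]], 'tp': [0.1779, 0.5466, 0.2529], 'rpy': [-179.9425, -0.0031, 161.9624]}
```

```bash
sed -i "s/np.array(s\['origin'\]),np.array(s\['rotation'\])/np.array(s['origin']),R.from_euler('xyz',s['rotation'],degrees=True).as_matrix()/" h.py
python3 -c "
import cv2
for n in ['top0','scene0']:
    cv2.imwrite(f'pics/{n}b.png',cv2.resize(cv2.imread(f'pics/{n}.png'),(800,600),interpolation=cv2.INTER_CUBIC))"
```

```text
(no output)
```

View pics/top0b.png

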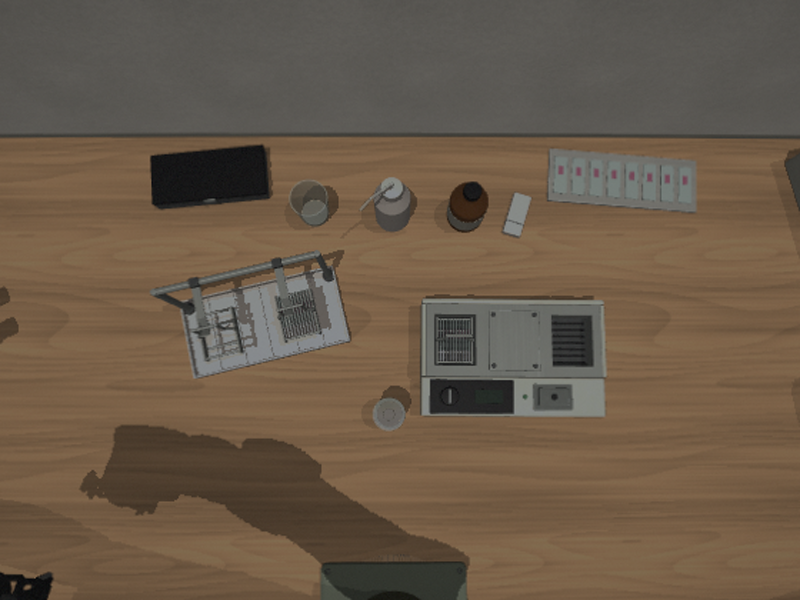

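View pics/scene0b.png

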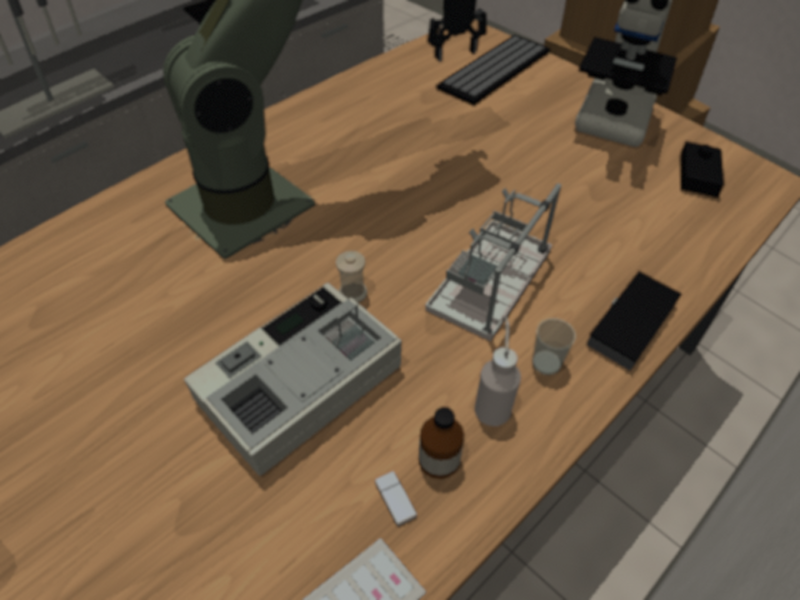

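```bash
python3 - <<'E'
from h import *
s=load('top0');o,Rm=cam(s)
P=lambda u,v,z:onplane(s,(u*.7,v*.7),z,o,Rm).round(4)
for n,u,v,z in [('rail L',155,292,.189),('rail R',320,253,.189),('tray BL',195,377,.012),('tray BR',350,342,.012),('tray TR',333,270,.012),('key',553,397,.0895),('well TL',553,316,.09),('well BR',592,366,.09),('well TR',592,316,.09),('well BL',553,366,.09),('deckTL',423,301,.09),('deckTR',604,302,.09),('con BL',423,415,.078),('con BR',604,415,.078),('jar',389,411,.106),('bar',291,306,.17),('dryrack',455,340,.09)]: print(n,P(u,v,z))
E
```

```text
rail L [0.6004 0.3888 0.189 ]
rail R [0.6659 0.1185 0.189 ]
tray BL [0.4692 0.372  0.012 ]
tray BR [0.535  0.0808 0.012 ]
tray TR [0.6747 0.1152 0.012 ]
key [ 0.4291 -0.2843  0.0895]
well TL [ 0.5735 -0.2896  0.09  ]
well BR [ 0.4834 -0.3561  0.09  ]
well TR [ 0.5733 -0.3604  0.09  ]
well BL [ 0.4837 -0.2862  0.09  ]
deckTL [ 0.6011 -0.0557  0.09  ]
deckTR [ 0.5989 -0.3835  0.09  ]
con BL [ 0.3987 -0.0548  0.078 ]
con BR [ 0.3971 -0.3772  0.078 ]
jar [0.4061 0.0049 0.106 ]
bar [0.5798 0.1675 0.17  ]
dryrack [ 0.5305 -0.1123  0.09  ]
```

```bash

python3 -m jog '-0.4 -0.2 -0.225 0 1;-0.82 -0.39 -0.225 0 1;-0.82 -0.39 -0.225 0 1'
python3 -m jog '-0.4 -0.2 0 0 1;-0.82 -0.39 0 0 1;-0.82 -0.39 0 0 1'
python3 -m jog '-0.4 -0.2 0 0 1;-0.82 -0.39 0 0 1;-0.82 -0.39 0 0 1'
python3 -m jog '-0.4 -0.2 0 0 1;-0.82 -0.39 0 0 1;-0.82 -0.39 0 0 1'
```

```text
t: 0.52
tool_pos: [0.2603, 0.4692, 0.2806]
eef_rot: [-180.0, 0.1, 161.7]
ft_force: [-0.4, 1.1, -0.5]
grip_width: 0.0851
gripper_force: 0.0
t: 0.9
tool_pos: [0.3387, 0.3944, 0.2802]
eef_rot: [-179.9, 0.1, 161.7]
ft_force: [0.3, 1.1, 0.2]
grip_width: 0.0855
gripper_force: 0.0
t: 1.27
tool_pos: [0.4173, 0.3196, 0.28]
eef_rot: [-179.9, 0.0, 161.7]
ft_force: [-0.6, 0.2, 0.1]
grip_width: 0.0852
gripper_force: 0.0
t: 1.65
tool_pos: [0.4961, 0.2448, 0.2798]
eef_rot: [-179.9, 0.0, 161.7]
ft_force: [-1.0, 0.6, -0.3]
grip_width: 0.0852
gripper_force: 0.0
```

```bash

python3 -m jog '-0.4 -0.2 0 -0.029 1;-0.82 -0.39 0 -0.058 1;-0.82 -0.39 0 -0.087 1;-0.82 -0.39 0 -0.087 1;-0.82 -0.39 0 -0.087 1'
python3 - <<'E'
from h import *
s=take('wrist','w1');print(s['tp'],s['rpy'],observe()['qpos'])
o,Rm=cam(s,s['tp'],s['rpy'])
print(proj(s,[.575,.17,.17],o,Rm))
cv2.imwrite('pics/w1b.png',cv2.resize(cv2.imread('pics/w1.png'),(800,600),interpolation=cv2.INTER_CUBIC))
E
```

```text
t: 2.28
tool_pos: [0.5727, 0.1734, 0.2803]
eef_rot: [180.0, -0.0, -166.9]
ft_force: [0.2, -0.6, 0.1]
grip_width: 0.0853
gripper_force: 0.0
[0.57273843 0.17335874 0.28034247] [ 1.79973912e+02 -1.18764403e-02 -1.66850934e+02] [-13.12734326  41.44348475 -14.29125772  77.03505062  10.5683433
  62.81900445  74.37182203]
[275.31547293 216.66811831]
```

View pics/w1b.png

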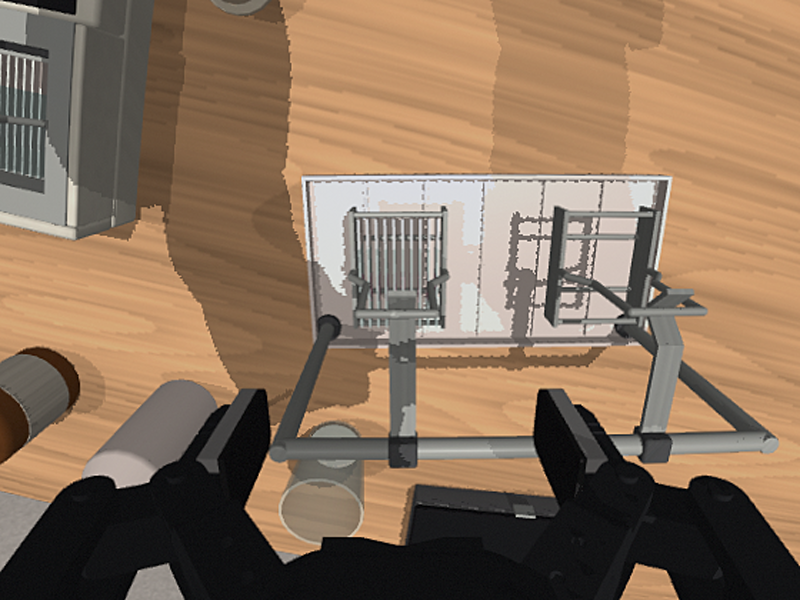

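```bash
python3 - <<'E'
from h import *
s=load('w1');o,Rm=cam(s,s['tp'],s['rpy'])
P=lambda u,v,z:onplane(s,(u*.7,v*.7),z,o,Rm)
for n,u,v,z in [('barL',357,315,.17),('barR',443,316,.17),('railL',285,452,.183),('railR',768,443,.183),('trTL',303,176,.01),('trTR',672,176,.01),('bkTL',350,210,.097),('bkTR',448,211,.097)]: print(n,P(u,v,z).round(4))
f=lambda a,b:np.degrees(np.arctan2(-(a-b)[0],(a-b)[1]))
print(f(P(443,316,.17),P(357,315,.17)),f(P(768,443,.183),P(285,452,.183)),f(P(672,176,.01),P(303,176,.01)),f(P(448,211,.097),P(350,210,.097)))
E
```

```text
barL [0.5823 0.1521 0.17  ]
barR [0.5726 0.1963 0.17  ]
railL [0.6668 0.1289 0.183 ]
railR [0.6019 0.3988 0.183 ]
trTL [0.537  0.0835 0.01  ]
trTR [0.4661 0.3795 0.01  ]
bkTL [0.5412 0.1325 0.097 ]
bkTR [0.5275 0.1943 0.097 ]
12.36907971855887 13.511758120978188 13.4546330572173 12.509606325447793
```

```bash

python3 -m jog '-0.04 0 0.3 0 1;-0.04 0 0.6 0 1;-0.04 0 0.85 0 1;-0.04 0 0.85 0 1'
python3 -m jog '0 0 0.1 0 1;0 0 0.18 0 1;0 0 0.18 0 1'
python3 - <<'E'
from h import *
s=take('wrist','w2');o,Rm=cam(s,s['tp'],s['rpy']);print(proj(s,[.5775,.174,.17],o,Rm)/.7)
cv2.imwrite('pics/w2b.png',cv2.resize(cv2.imread('pics/w2.png'),(800,600),interpolation=cv2.INTER_CUBIC))
E
```

```text
t: 2.82
tool_pos: [0.5771, 0.1734, 0.1771]
eef_rot: [-180.0, -0.2, -166.8]
ft_force: [-0.1, -0.2, 0.3]
grip_width: 0.0855
gripper_force: 0.0
t: 3.2
tool_pos: [0.5779, 0.1729, 0.1564]
eef_rot: [-180.0, -0.0, -166.7]
ft_force: [0.6, 0.0, 0.6]
grip_width: 0.0853
gripper_force: 0.0
[404.34634872 460.23353775]
```

View pics/w2b.png

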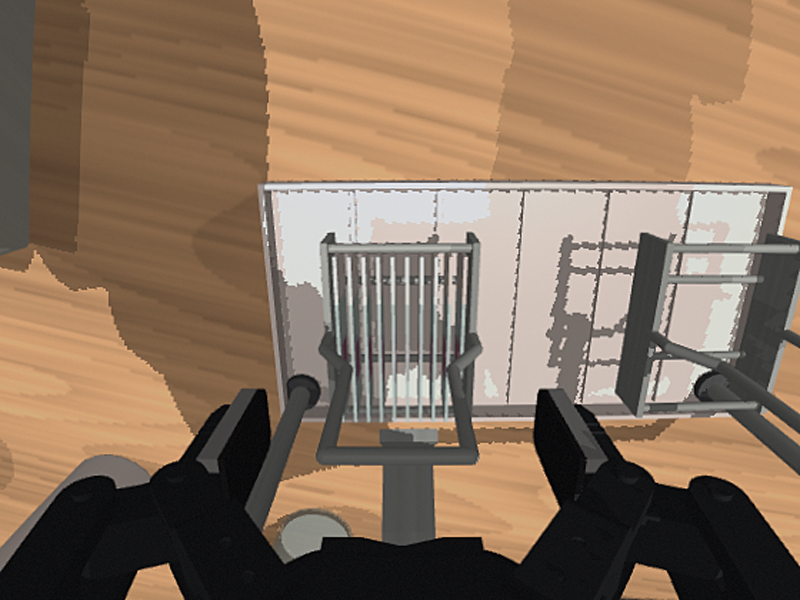

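```bash

python3 -m jog '0 -0.013 0 0 1;0 -0.013 0 0 0;0 -0.013 0 0 -0.3;0 -0.013 0 0 -1;0 -0.013 0 0 -1' 60
python3 -m jog '0 0 0 0 -1;0 0 0 0 -1;0 0 0 0 -1;0 0 0 0 -1' 60
```

```text
t: 3.88
tool_pos: [0.5786, 0.1712, 0.157]
eef_rot: [-180.0, 0.0, -166.7]
ft_force: [-0.8, -2.7, 4.8]
grip_width: 0.0431
gripper_force: 60.1
t: 4.38
tool_pos: [0.5786, 0.1712, 0.157]
eef_rot: [-180.0, 0.0, -166.7]
ft_force: [-1.2, -3.0, 5.8]
grip_width: 0.0432
gripper_force: 60.1
```

```bash

python3 -m jog '0 0 -0.07 0 -1;0 0 -0.14 0 -1;0 0 -0.22 0 -1;0 0 -0.22 0 -1' 60
python3 - <<'E'
from h import *
s=take('wrist','w3')
cv2.imwrite('pics/w3b.png',cv2.resize(cv2.imread('pics/w3.png'),(800,600),interpolation=cv2.INTER_CUBIC))
E
```

```text
t: 4.88
tool_pos: [0.5787, 0.1716, 0.184]
eef_rot: [180.0, 0.1, -166.7]
ft_force: [-0.1, 0.1, -3.3]
grip_width: 0.0432
gripper_force: 61.1
```

View pics/w3b.png

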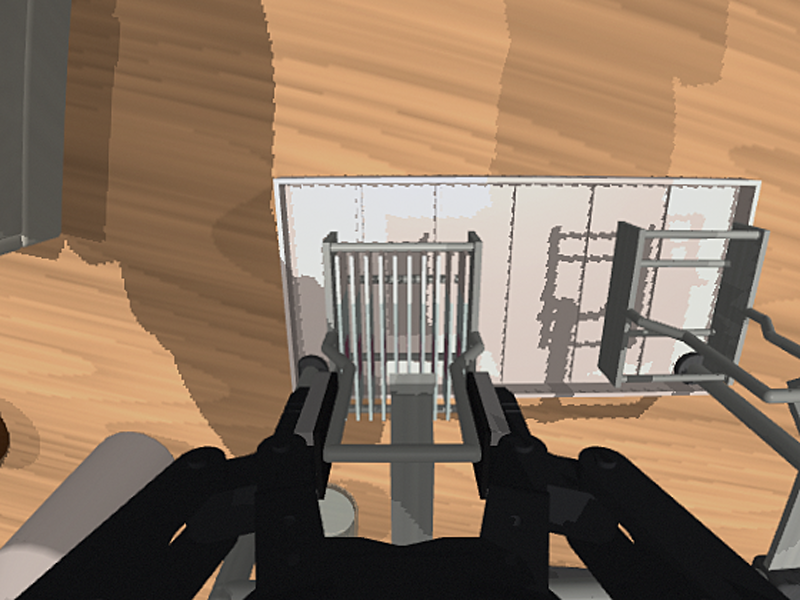

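```bash

python3 -m jog '0.15 0 0 0 -1;0.35 0 0 0 -1;0.55 0 0 0 -1;0.66 0 0 0 -1;0.66 0 0 0 -1' 60
python3 -m jog '0 0 -0.25 0 -1;0 0 -0.5 0 -1;0 0 -0.75 0 -1;0 0 -0.85 0 -1;0 0 -0.85 0 -1' 60
python3 - <<'E'
from h import *
s=load('w3');tp=s['tp'];o,Rm=cam(s,tp,s['rpy'])
Rt=R.from_euler('xyz',s['rpy'],degrees=True).as_matrix()
for u,v,z in [(325,240,.032),(481,238,.032),(328,454,.105),(475,454,.105)]:
    p=onplane(s,(u*.7,v*.7),tp[2]-.092+z,o,Rm); print((Rt.T@(p-tp)).round(4))
E
```

```text
t: 5.55
tool_pos: [0.501, 0.1532, 0.1831]
eef_rot: [-180.0, -0.0, -166.7]
ft_force: [0.1, -0.1, -2.0]
grip_width: 0.0432
gripper_force: 61.1
t: 6.18
tool_pos: [0.5016, 0.1533, 0.2849]
eef_rot: [-180.0, 0.0, -166.7]
ft_force: [-0.3, 0.7, -3.9]
grip_width: 0.0434
gripper_force: 61.6
[ 0.0461 -0.0294  0.0599]
[0.0468 0.0315 0.0599]
[ 0.0017 -0.0199 -0.013 ]
[ 0.0017  0.0206 -0.013 ]
```

```bash

python3 -m jog '0.05 -0.25 0 0 -1;0.1 -0.6 0 0 -1;0.16 -1 0 0 -1;0.16 -1 0 0 -1' 60
python3 -m jog '0.05 -0.25 0 0 -1;0.1 -0.6 0 0 -1;0.16 -1 0 0 -1;0.16 -1 0 0 -1' 60
python3 -m jog '0.05 -0.25 0 0.01 -1;0.1 -0.6 0 0.02 -1;0.16 -1 0 0.037 -1;0.16 -1 0 0.037 -1;0.16 -1 0 0.037 -1' 60
python3 - <<'E'
from h import *
s=take('wrist','w4')
cv2.imwrite('pics/w4b.png',cv2.resize(cv2.imread('pics/w4.png'),(800,600),interpolation=cv2.INTER_CUBIC))
E
```

```text
t: 6.68
tool_pos: [0.5102, 0.0285, 0.2837]
eef_rot: [-179.9, -0.1, -167.0]
ft_force: [-0.2, 1.1, -1.4]
grip_width: 0.0434
gripper_force: 61.9
t: 7.18
tool_pos: [0.5189, -0.0919, 0.2838]
eef_rot: [-180.0, -0.1, -167.0]
ft_force: [-0.1, 1.2, -2.3]
grip_width: 0.0433
gripper_force: 62.2
t: 7.8
tool_pos: [0.5282, -0.209, 0.2843]
eef_rot: [179.9, -0.0, -179.9]
ft_force: [-0.7, 1.4, -1.5]
grip_width: 0.043
gripper_force: 62.4
```

View pics/w4b.png

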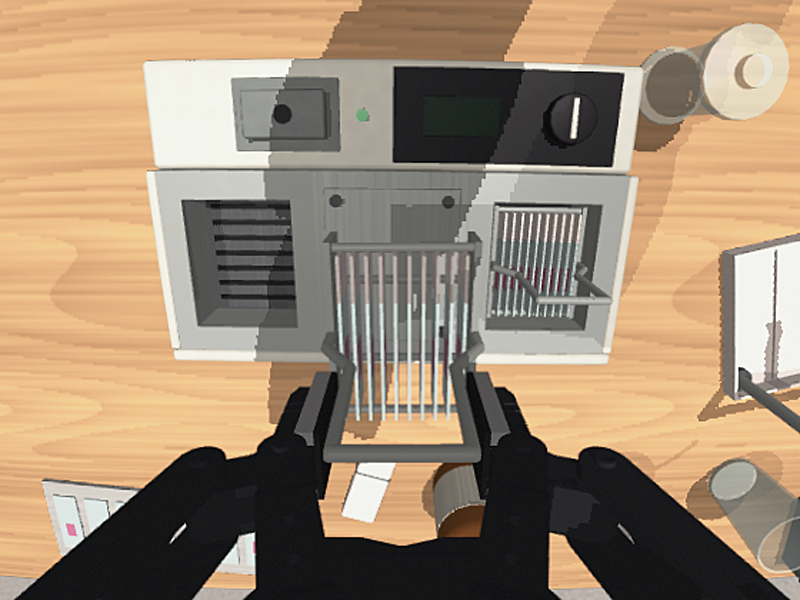

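```bash
python3 - <<'E'
from h import *
s=load('w4');tp=s['tp'];o,Rm=cam(s,tp,s['rpy']);print(tp,s['rpy'])
P=lambda u,v,z:onplane(s,(u*.7,v*.7),z,o,Rm)
for n,u,v,z in [('wTL',182,200,.09),('wTR',291,200,.09),('wBL',198,326,.09),('wBR',299,326,.09),('dTR',604,205,.09),('dBR',588,330,.09),('dkFL',148,171,.09),('dkFR',637,171,.09),('dkBL',174,352,.09),('dkBR',608,354,.09),('cFL',145,61,.078),('cFR',643,67,.078),('keyTL',240,88,.0895),('keyBR',328,138,.0895),('key',283,114,.0895)]: print(n,P(u,v,z).round(4))
# edge scan: rows/cols through the well in the raw image
g=cv2.cvtColor(s['img'],cv2.COLOR_RGB2GRAY)
print('row 165:',g[165,118:240].tolist()); print('row 220:',g[220,120:240].tolist())
print('col 175:',g[105:255,175].tolist()); print('col 150:',g[105:260,150].tolist())
E
```

```text
[ 0.52822994 -0.20898015  0.28433209] [ 1.79941378e+02 -4.90175371e-02 -1.79945094e+02]
wTL [ 0.4821 -0.3558  0.09  ]
wTR [ 0.4828 -0.2819  0.09  ]
wBL [ 0.5733 -0.3573  0.09  ]
wBR [ 0.5731 -0.2827  0.09  ]
dTR [ 0.4856 -0.072   0.09  ]
dBR [ 0.5766 -0.0715  0.09  ]
dkFL [ 0.4627 -0.3764  0.09  ]
dkFR [ 0.4629 -0.0524  0.09  ]
dkBL [ 0.5944 -0.3788  0.09  ]
dkBR [ 0.5961 -0.0535  0.09  ]
cFL [ 0.3936 -0.3745  0.078 ]
cFR [ 0.3974 -0.0515  0.078 ]
keyTL [ 0.4128 -0.3097  0.0895]
keyBR [ 0.4435 -0.2555  0.0895]
key [ 0.4287 -0.2835  0.0895]
row 165: [197, 198, 197, 198, 197, 198, 198, 198, 198, 198, 205, 194, 93, 64, 71, 80, 85, 84, 84, 83, 83, 83, 83, 82, 83, 84, 87, 82, 84, 84, 83, 86, 24, 27, 27, 26, 28, 26, 34, 41, 40, 40, 45, 46, 47, 45, 46, 44, 46, 46, 43, 44, 43, 42, 41, 43, 41, 42, 41, 43, 40, 43, 44, 43, 41, 42, 41, 42, 40, 42, 41, 43, 41, 39, 38, 40, 40, 40, 39, 41, 40, 17, 24, 23, 21, 19, 64, 140, 131, 130, 128, 129, 129, 129, 130, 130, 130, 130, 129, 129, 129, 129, 130, 133, 134, 130, 129, 133, 132, 135, 120, 84, 79, 82, 82, 78, 68, 83, 119, 139, 138, 136]
row 220: [242, 2
[... 1263 characters left out ...]
 150: [243, 244, 244, 244, 243, 243, 244, 243, 244, 245, 235, 218, 166, 87, 174, 209, 207, 205, 205, 204, 204, 204, 204, 205, 203, 203, 202, 202, 202, 202, 202, 202, 204, 212, 191, 24, 46, 41, 10, 21, 28, 63, 90, 86, 87, 86, 88, 92, 69, 31, 24, 20, 76, 93, 88, 86, 84, 87, 89, 56, 24, 19, 32, 39, 80, 85, 83, 83, 83, 85, 84, 87, 87, 83, 85, 81, 82, 81, 82, 81, 83, 84, 83, 84, 84, 83, 83, 85, 83, 84, 83, 82, 84, 82, 83, 83, 84, 83, 81, 82, 83, 80, 83, 83, 82, 84, 84, 84, 83, 83, 83, 84, 93, 102, 103, 100, 100, 100, 101, 101, 102, 99, 83, 125, 190, 198, 194, 195, 194, 195, 195, 195, 194, 194, 194, 194, 195, 193, 193, 189, 221, 237, 243, 243, 241, 240, 233, 202, 185, 184, 189, 194, 198, 194, 189]
```

```bash
python3 - <<'E'
from h import *
s=load('w4');tp=s['tp'];o,Rm=cam(s,tp,s['rpy'])
P=lambda u,v:onplane(s,(u,v),.09,o,Rm).round(4)[:2]
L1,R1,L2,R2=P(130,165),P(204,165),P(136.9,220),P(207.5,220)
T1,B1,T2,B2=P(150,139.6),P(150,228.4),P(175,139.7),P(175,228.6)
print(L1,R1,L2,R2,T1,B1,T2,B2)
print('yc',(L1+R1+L2+R2)[1]/4,'xc',(T1+B1+T2+B2)[0]/4)
# rack points in this picture
g=cv2.cvtColor(s['img'],cv2.COLOR_RGB2GRAY)
Rt=R.from_euler('xyz',s['rpy'],degrees=True).as_matrix()
for z in (.017,.025,.032):
  for u,v in [(325,240),(481,240)]:
    print(z,(Rt.T@(onplane(s,(u*.7,v*.7),tp[2]-.092+z,o,Rm)-tp)).round(4))
E
```

```text
[ 0.5064 -0.3567] [ 0.5069 -0.2833] [ 0.5641 -0.3578] [ 0.5641 -0.284 ] [ 0.482  -0.3337] [ 0.5735 -0.3452] [ 0.4823 -0.3095] [ 0.5737 -0.3187]
yc -0.32045 xc 0.527875
0.017 [ 0.043  -0.0321  0.075 ]
0.017 [0.043  0.034  0.0751]
0.025 [ 0.0447 -0.0308  0.067 ]
0.025 [0.0446 0.0326 0.0671]
0.032 [ 0.0462 -0.0296  0.06  ]
0.032 [0.0461 0.0314 0.0601]
```

```bash

python3 -m jog '0 -0.2 0 0 -1;0 -0.5 0 0.0014 -1;-0.01 -0.8 0 0.0014 -1;-0.01 -0.935 0 0.0014 -1;-0.01 -0.935 0 0.0014 -1' 60
python3 -m jog '0 0 0.2 0 -1;0 0 0.4 0 -1;0 0 0.6 0 -1;0 0 0.7 0 -1;0 0 0.7 0 -1' 60
python3 - <<'E'
from h import *
s=take('wrist','w5');print(s['tp'],s['rpy'])
cv2.imwrite('pics/w5b.png',cv2.resize(cv2.imread('pics/w5.png'),(800,600),interpolation=cv2.INTER_CUBIC))
E
```

```text
t: 8.48
tool_pos: [0.5293, -0.3221, 0.2848]
eef_rot: [180.0, -0.0, 179.5]
ft_force: [-0.8, 0.1, -3.0]
grip_width: 0.0431
gripper_force: 62.5
t: 9.1
tool_pos: [0.5293, -0.3216, 0.201]
eef_rot: [180.0, -0.0, 179.5]
ft_force: [0.3, -0.0, -1.7]
grip_width: 0.0436
gripper_force: 62.5
[ 0.52931929 -0.32161813  0.20104052] [ 1.79969041e+02 -2.73760760e-02  1.79516437e+02]
```

View pics/w5b.png

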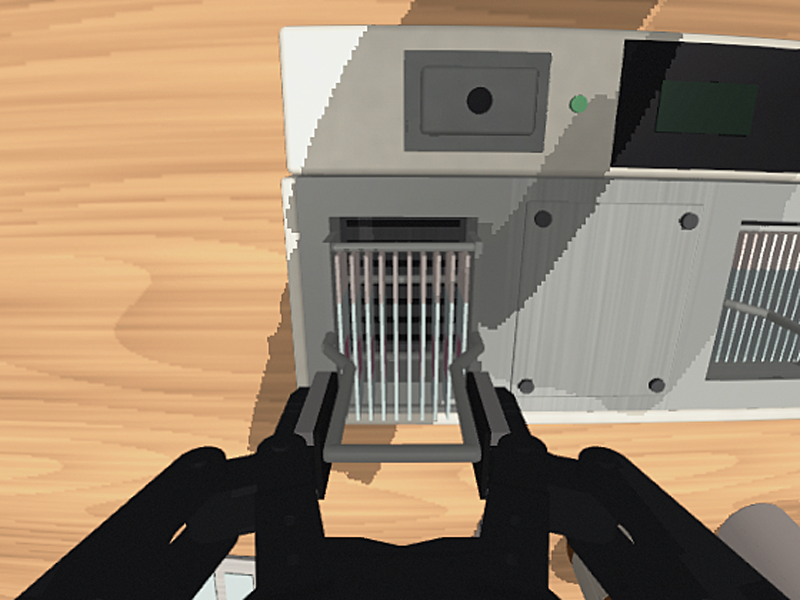

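```bash
python3 - <<'E'
from h import *
s=load('w5');tp=s['tp'];o,Rm=cam(s,tp,s['rpy'])
Rt=R.from_euler('xyz',s['rpy'],degrees=True).as_matrix()
g=cv2.cvtColor(s['img'],cv2.COLOR_RGB2GRAY)
print(g[140:182,280].tolist()); print(g[156,222:344].tolist())
for u,v in [(330,217.5),(478,217.5)]:
    p=onplane(s,(u*.7,v*.7),.09,o,Rm); print(p.round(4),(Rt.T@(p-tp)).round(4))
E
```

```text
[121, 122, 122, 120, 121, 120, 120, 121, 121, 121, 123, 104, 39, 47, 11, 17, 17, 16, 22, 51, 48, 46, 46, 46, 47, 49, 47, 45, 15, 38, 110, 118, 125, 133, 120, 107, 58, 43, 46, 44, 46, 45]
[124, 125, 124, 124, 125, 123, 126, 125, 101, 65, 70, 72, 71, 71, 71, 67, 48, 45, 44, 49, 40, 11, 15, 18, 15, 16, 15, 13, 21, 29, 26, 27, 27, 26, 28, 26, 28, 28, 24, 15, 15, 17, 16, 15, 14, 18, 18, 15, 15, 19, 20, 16, 13, 17, 16, 15, 17, 16, 17, 15, 16, 18, 16, 16, 11, 19, 12, 19, 16, 18, 16, 17, 17, 18, 18, 16, 16, 16, 17, 17, 18, 13, 19, 17, 17, 13, 15, 18, 17, 17, 17, 21, 14, 17, 17, 18, 14, 17, 14, 16, 41, 49, 47, 44, 55, 68, 72, 71, 72, 71, 70, 67, 81, 90, 92, 90, 90, 92, 91, 90, 90, 90]
[ 0.4822 -0.3561  0.09  ] [ 0.0468 -0.035   0.111 ]
[ 0.4828 -0.283   0.09  ] [0.0468 0.0381 0.1111]
```

```bash

python3 -m jog '0 0 0.1 0 -1;0 0 0.2 0 -1;0 0 0.3 0 -1;0 0 0.38 0 -1;0 0 0.38 0 -1' 60
python3 -m jog '0 0 0.03 0 -1;0 0 0.06 0 -1;0 0 0.06 0 -1' 60
python3 -m jog '0 0 0.015 0 -1;0 0 0.03 0 -1;0 0 0.03 0 -1' 60
```

```text
t: 9.78
tool_pos: [0.5289, -0.3224, 0.1548]
eef_rot: [180.0, -0.1, 179.5]
ft_force: [-0.2, 0.7, -2.1]
grip_width: 0.0428
gripper_force: 62.5
t: 10.15
tool_pos: [0.5291, -0.3225, 0.1482]
eef_rot: [180.0, -0.0, 179.5]
ft_force: [-0.1, 0.0, -1.9]
grip_width: 0.0433
gripper_force: 62.5
t: 10.52
tool_pos: [0.5291, -0.3225, 0.1446]
eef_rot: [-180.0, -0.0, 179.5]
ft_force: [0.9, -0.1, -2.7]
grip_width: 0.0433
gripper_force: 62.5
```

Expected contact is near z≈0.142; continuing in 1 mm steps.

```bash

python3 -m jog '0 0 0.008 0 -1;0 0 0.008 0 -1;0 0 0.008 0 -1' 60
python3 -m jog '0 0 0.008 0 -1;0 0 0.008 0 -1;0 0 0.008 0 -1' 60
python3 -m jog '0 0 0.008 0 -1;0 0 0.008 0 -1;0 0 0.008 0 -1' 60
```

```text
t: 10.9
tool_pos: [0.5291, -0.3225, 0.1438]
eef_rot: [-180.0, -0.0, 179.5]
ft_force: [0.3, -0.1, -2.1]
grip_width: 0.0431
gripper_force: 62.5
t: 11.28
tool_pos: [0.5291, -0.3225, 0.1428]
eef_rot: [-180.0, -0.0, 179.5]
ft_force: [-0.5, -0.3, -1.8]
grip_width: 0.0432
gripper_force: 62.5
t: 11.65
tool_pos: [0.5293, -0.3225, 0.1425]
eef_rot: [-180.0, 0.0, 179.5]
ft_force: [-2.9, 2.8, 8.3]
grip_width: 0.0429
gripper_force: 63.6
```

```bash

python3 -m jog '0 0 -0.004 0 -0.2;0 0 -0.004 0 0.1;0 0 -0.004 0 0.4;0 0 -0.004 0 1;0 0 -0.004 0 1' 20
python3 -m jog '0 0 0 0 1;0 0 0 0 1;0 0 0 0 1' 20
python3 - <<'E'
from h import *
s=take('wrist','w6');print(s['tp'],s['rpy'])
cv2.imwrite('pics/w6b.png',cv2.resize(cv2.imread('pics/w6.png'),(800,600),interpolation=cv2.INTER_CUBIC))
E
```

```text
t: 12.28
tool_pos: [0.5291, -0.3226, 0.1423]
eef_rot: [-180.0, 0.0, 179.5]
ft_force: [0.0, 0.1, 0.3]
grip_width: 0.0857
gripper_force: 0.0
t: 12.65
tool_pos: [0.5291, -0.3225, 0.1424]
eef_rot: [-180.0, -0.0, 179.5]
ft_force: [0.9, -0.6, -0.4]
grip_width: 0.0856
gripper_force: 0.0
[ 0.5291169  -0.32254083  0.14235657] [-1.79993530e+02 -1.60913934e-03  1.79459587e+02]
```

View pics/w6b.png

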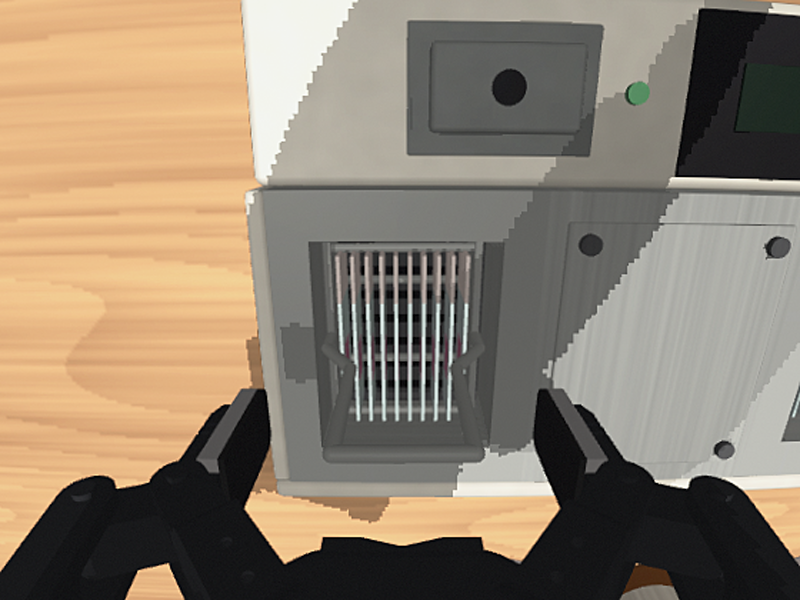

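```bash

python3 -m jog '0 0 -0.25 0 1;0 0 -0.5 0 1;0 0 -0.85 0 1;0 0 -0.85 0 1'
python3 -m jog '0.3 0.1 0 0 0;0.6 0.2 0 0 -1;0.84 0.318 0 0 -1;0.84 0.318 0 0 -1;0.84 0.318 0 0 -1'
python3 -m jog '0 0 0.3 0 -1;0 0 0.6 0 -1;0 0 0.9 0 -1;0 0 0.9 0 -1'
```

```text
t: 13.2
tool_pos: [0.5299, -0.323, 0.2471]
eef_rot: [-179.9, 0.2, 179.4]
ft_force: [-0.2, 0.1, 0.1]
grip_width: 0.085
gripper_force: 0.0
t: 13.82
tool_pos: [0.4291, -0.2836, 0.2441]
eef_rot: [-180.0, 0.0, 179.5]
ft_force: [-0.5, -0.2, -0.0]
grip_width: 0.0002
gripper_force: 0.0
t: 14.32
tool_pos: [0.4284, -0.283, 0.1345]
eef_rot: [179.9, -0.2, 179.5]
ft_force: [-0.5, -0.6, 0.6]
grip_width: 0.0001
gripper_force: 0.0
```

```bash

python3 -m jog '0 0 0.08 0 -1;0 0 0.16 0 -1;0 0 0.16 0 -1'
python3 -m jog '0 0 0.025 0 -1;0 0 0.025 0 -1;0 0 0.025 0 -1'
python3 -m jog '0 0 0.025 0 -1;0 0 0.025 0 -1;0 0 0.025 0 -1'
```

```text
t: 14.7
tool_pos: [0.4287, -0.2834, 0.117]
eef_rot: [-180.0, -0.0, 179.5]
ft_force: [0.4, -0.4, -0.3]
grip_width: -0.0003
gripper_force: 0.0
t: 15.08
tool_pos: [0.4287, -0.2835, 0.1143]
eef_rot: [-180.0, 0.0, 179.5]
ft_force: [-0.2, -0.1, 0.1]
grip_width: 0.0001
gripper_force: 0.0
t: 15.45
tool_pos: [0.4287, -0.2835, 0.1112]
eef_rot: [-180.0, 0.0, 179.5]
ft_force: [0.9, -0.2, 1.3]
grip_width: 0.0003
gripper_force: 0.8
```

```bash

python3 -m jog '0 0 0.02 0 -1;0 0 0.03 0 -1;0 0 0.03 0 -1'
python3 -m jog '0 0 0.01 0 -1;0 0 0.014 0 -1;0 0 0.014 0 -1'
```

```text
t: 15.82
tool_pos: [0.4287, -0.2835, 0.1075]
eef_rot: [-180.0, 0.0, 179.5]
ft_force: [1.5, -0.9, 4.9]
grip_width: -0.0001
gripper_force: 2.3
t: 16.2
tool_pos: [0.4288, -0.2835, 0.1064]
eef_rot: [-180.0, 0.0, 179.5]
ft_force: [-1.3, 0.8, 16.9]
grip_width: 0.0002
gripper_force: 8.4
```

```bash

python3 -m jog '0 0 0.004 0 -1;0 0 0.004 0 -1;0 0 0.004 0 -1'
python3 -m jog '0 0 -0.1 0 -1;0 0 -0.4 0 -1;0 0 -0.8 0 -1;0 0 -1 0 -1;0 0 -1 0 -1'
python3 -m jog '0.5 0 -0.2 0 -1;0.5 0 -0.2 0 -1;0.5 0 -0.2 0 -1'
python3 - <<'E'
from h import *
s=take('scene','s9')
cv2.imwrite('pics/s9b.png',cv2.resize(s['img'][150:360,100:400,::-1],(800,560),interpolation=cv2.INTER_CUBIC))
E
```

```text
t: 16.58
tool_pos: [0.4288, -0.2835, 0.1062]
eef_rot: [-180.0, 0.0, 179.5]
ft_force: [-3.4, 2.6, 24.8]
grip_width: 0.0001
gripper_force: 12.8
t: 17.2
tool_pos: [0.4289, -0.2836, 0.2267]
eef_rot: [-179.9, 0.1, 179.4]
ft_force: [-0.2, 0.3, -0.6]
grip_width: 0.0
gripper_force: 0.0
t: 17.58
tool_pos: [0.3688, -0.2828, 0.249]
eef_rot: [180.0, -0.0, 179.5]
ft_force: [0.6, 0.1, -1.7]
grip_width: 0.0001
gripper_force: 0.0
```

View pics/s9b.png

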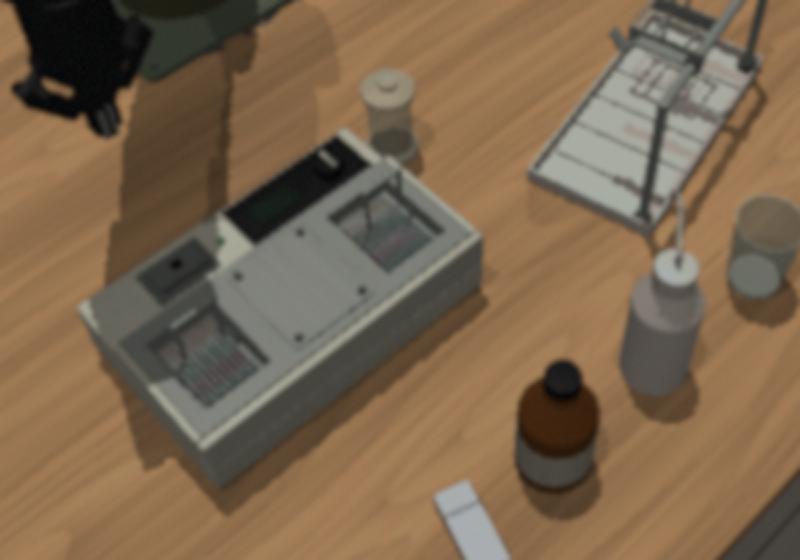

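The full rack stands in the left well of this crop, around (205,360). The other rack and the rest of the scene are undisturbed, and the gripper is clear.

```bash
python3 -c "
from plant import workorder
print(workorder.hand_in())"
```

```text
the job is handed in; nothing more can be done
None
```

The full rack is standing on the floor of the dryer's free well and released. I then pressed the start key to its stop (25 N), let it go, and handed the job in with the robot clear at about 17.6 s; the hand-in gave no verdict.

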